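# Rock the sorter's gate over and feed the next ball

### The arm

A 6-joint arm with a two-finger parallel gripper is mounted at the origin on the work surface; the furniture and walls round the work are solid. World frame = base frame: x ahead of the robot, y to its left, z up, the work surface at z = 0. Lengths are in mm, angles in rad, forces in N, time in s.
With the tool pointing down it reaches from about 250 to 850 mm from the base axis. Payload 12.5 kg.
Tool frame: the origin (TCP) lies between the finger pads; the fingertips stand 17 mm ahead of it and the grasp point (between the pads) lies 2 mm behind it; z points along the fingers, y is the line along which they close (so a half turn about z gives the same grasp; the last joint's range is limited). The gripper opens to 93 mm and grips with 3 to 60 N. Pads are 15 mm wide; open, the fingers measure 128 mm over their backs; the gripper's body (75 mm by 188 mm) begins 65 mm behind the grasp point.
Start: joints at [-1.425, 0.351, 1.652, -0, 1.139, -0.085], TCP at [125.837, -535.397, 235.633] pointing down, gripper open.
Joint ranges: [-2.75, 2.75], [-0.79, 2.1], [0.01, 2.65], [-1.57, 4.71], [0.07, 3.14], [-2.87, 2.87]. Speed limits (rad/s): [2.22, 2.22, 2.79, 3.14, 3.14, 3.14].

### API

Orientations are given as [roll, pitch, yaw] about the fixed x, y, z axes, in that order (R = Rz(yaw) Ry(pitch) Rx(roll)).
In Python, from bench import sensors, cams, ctrl gives the robot as it stands.
- The arm moves only by the tool arm_command, never from a script. Its argument "moves" is a list of rows, each a list of 7 numbers: the shift along the tool's x, y, z normalised to -1 to 1, where 1 is 4 cm, then the turn, a rotation vector about the tool's x, y, z normalised to -1 to 1, where 1 is 0.08 rad, then the gripper command: -1 is shut, 1 is fully open, values between are in proportion. In form: [[dx, dy, dz, ax, ay, az, hand], ...]. A call has 1 to 8 rows; each row shifts and turns the commanded pose from where the row before left it, along the tool's axes as they then stand; what a row does not reach is not made up. A row lasts 1/12 s, in which the tool goes at most 41.7 mm and 7.16 degrees, less where a joint would pass 70% of its speed; a pose out of reach is approached as far as the arm can. A call with a number of a shift or a turn outside -1 to 1 is refused whole. A call with a gripper value outside its range is refused whole. The fingers move at their own pace and stop on an object; the grip force is fixed at half the most. Time passes only in rows, so rows that do not move let the fingers close. It gives the time, the measured TCP pose, the force, the opening and the grip force at its end, in the units of the state.
- sensors.state(): the state, without advancing time (a new reading comes with each control period).
- cams.camera(name): name is "scene" or "top"; returns a dict with "pixels" (480x640x3 uint8, red, green, blue), "fx", "fy", "cx", "cy" (pixels), "extrinsics" (4x4, takes a point from camera to world coordinates). Camera axes: x right, y down, z forward; pixel columns grow to the right and rows downward; lengths in mm; the calibration is good to about 2 mm. A picture is of the moment at which its call begins. There is no depth.
- ctrl.close_job(): hands the job in; it is judged then, once.
Trained networks look in a picture, given as the dict that the camera call returned (one of the last four; its "shot" number tells which), for a name from the list of things; names that differ only in an ending like _2 or _b are one class to them, and where a whole thing is asked for, a point or a joint stands for the part that bears it (a point fixed in the world has none). Each returns a list of dicts, best first, with "p" (0 to 1); they miss things now and then, are a little off and sometimes report something else, mostly with a low value. They report only what shows in the picture. A call takes as long as a camera call. They do not tell look-alikes from the thing itself.
- cams.masks_of(picture, target): "pixels" (480x640 bool, what is visible of it) and "centre" ([column, row] in pixels, amid what is visible of it).
The state is a dict: "time_s": time; "q": joint angles; "dq": joint speeds; "tau": joint torques, N m; "position": TCP position; "tool_rot": TCP orientation; "contact_force": force on the tool from outside, world axes, zero at the start; "ft_torque": the same for the moment, N m; "opening": opening from 0.0 (shut) to 1.0 (fully open); "finger_force": force on a finger pad.
Only numpy, scipy, OpenCV 4.12 (cv2) and the standard library are available. Lean on these libraries where they do the work, as an engineer would, in place of code of your own. Each camera call takes 0.05 s, during which the arm holds its last target. There are 200 camera calls.

### The job

The left chute of the ball sorter has its ball. Press down the raised right end of the seesaw gate with a fingertip until the gate is fully over to the right, then push the waiting ball off the feed tower with a fingertip so that it rolls over the gate and down into the right chute. Only press and push: lift nothing, leave the ball in the left chute where it is, and do not disturb the bottle, the tape or the pliers around the sorter.

Things in the scene. Friction and masses are not known exactly. Their poses are not given: they have to be found in the camera images.
- sorter: the ball sorter, a fixed bench fixture on a dark base plate (170 x 380 x 8 mm): feed tower at the near side, behind it the seesaw gate lying along y, a fixed chute at each end. Origin on the worktop below the middle; x points away from the robot, turned left by 0.1 to 0.6 rad, y to the left, z up. All mm coordinates here are in this frame
- feed_top (a point): on the floor of the feed tower's channel, mid width, x -38, z 97. Tower: x -81 to 5, y -30 to 30. The channel runs along x, open at both ends, floor z 100 at the near end, z 94 at the far end; side rails 7 mm high, 40 mm apart inside, 48 outside. A 2.6 mm high lip crosses the floor at x -28
- gate_pivot (a point): middle of the gate on its pivot axis, at (30, 0, 80). The gate is an open trough 200 mm long (y -100 to 100), floor 4 mm above the axis, far wall 20 mm high, near wall 10 mm high with a gap in front of the tower
- gate (a joint): tilt of the seesaw gate about a level axis along the sorter's x: negative feeds the left (+y) chute, 0 is level, positive the right (-y) chute. Stops at -0.26 and +0.26 rad; starts tilted to the left (-0.26 to -0.16). No spring: a stiff pivot (0.08 N m, about 1 N at the tab) keeps it where it is left
- press_tab (a point): centre of the top of the ribbed thumb tab (38 x 40 x 6 mm) on the right-hand end of the gate, near side; moves with the gate, 80 mm from the pivot axis. At the start 96 to 104 mm over the worktop, about 63 mm with the gate fully over to the right. 30 mm free between tab and feed tower; nothing above it or on its near side. The left end has a like tab
- feed_ball: polished, slippery steel ball waiting on the feed tower, 36 mm across, about 0.19 kg, origin at its centre, 115 mm over the worktop. It lies against the lip; pushed at mid height along the sorter's x (about 2 N) it rolls over the lip, drops 10 mm into the gate and rolls on by itself. The channel behind it, towards the robot, is free for a fingertip (keep above the rails)
- done_ball: a like steel ball, already lying at the outer end of the left chute; origin at its centre
- right_chute (a point): on the floor of the right chute at (30, -160, 38), near its closed end (y -184), where the ball comes to rest. The chute begins at the gate's end (y -100), 50 mm wide inside, side and end walls up to z 80; the left chute is its mirror image
- vial_2: small dark-red bottle with a white cap, 29 mm wide, 62 mm tall, standing behind the sorter; origin at the centre of its underside. Bystander
- black_tape: roll of black tape lying flat, 50 mm across, 18 mm high, behind the sorter on the left; origin at the centre of its underside. Bystander
- pliers_green: green-handled pliers lying flat, 135 x 45 x 11 mm, in front of the sorter on the left; origin at the centre of the underside. Bystander
Things that resemble listed ones, but are neither listed nor needed, are in the scene too. Leave any yellow look-alike of the feed_ball alone. What is shaped like the done_ball but brown is not meant.

How it is judged:
By the outcome, as a careful person would: the job done as asked, in the order asked, and still so for the second after the job is handed in, with the robot touching nothing.
It also fails if it takes over 40 s, if anything falls off the work surface, if the arm or the gripper's body presses on something with over 40 N, if the wrist force passes 120 N, or if a joint passes its speed limit or range.

## Working session

There is one attempt and no reset: what is moved stays moved. The work goes in short steps, Python scripts to look and compute and a tool call to move; the robot and the scene stay as the last step left them, time stands still between calls to the robot, and variables do not carry over. Pictures are saved under pics/ and viewed, at most 10 in all, crops included, and the job is handed in when it is done.

Besides the shell and the picture viewer there is one more tool, called as name(argument=value, ...), one argument or row to a line, values as JSON. arm_command: Moves the arm, as the interface text tells. Its arguments: {"type":"object","properties":{"moves":{"type":"array"}},"required":["moves"]}

```bash
mkdir -p pics; cat > h.py <<'E'
import numpy as np, cv2
from bench import sensors, cams, ctrl
def proj(c,P):
    T=np.linalg.inv(np.array(c["extrinsics"])); p=(T[:3,:3]@np.atleast_2d(P).T).T+T[:3,3]
    return np.c_[c["fx"]*p[:,0]/p[:,2]+c["cx"],c["fy"]*p[:,1]/p[:,2]+c["cy"]]
def ray(c,uv,z):
    T=np.array(c["extrinsics"]); d=T[:3,:3]@[(uv[0]-c["cx"])/c["fx"],(uv[1]-c["cy"])/c["fy"],1]
    return T[:3,3]+d*(z-T[2,3])/d[2]
def save(c,n): cv2.imwrite("pics/"+n,np.array(c["pixels"])[:,:,::-1])
E
python3 - <<'E'
from h import *
Z=dict(sorter=40,gate_pivot=84,press_tab=100,feed_ball=115,done_ball=56,vial_2=31,black_tape=9,pliers_green=5)
for n in("top","scene"):
    c=cams.camera(n); save(c,n+"0.png")
    print(n,np.round(np.array(c["extrinsics"])[:3,3]))
    for k,z in Z.items():
        for d in cams.masks_of(c,k)[:3]:
            print(k,round(d["p"],2),np.round(d["centre"]),np.round(ray(c,d["centre"],z)),d["pixels"].sum())
print(sensors.state()["tool_rot"])
E
```

```text
top [ 309.  356. 1153.]
sorter 0.81 [355. 236.] [474. 291.  40.] 16340
gate_pivot 0.71 [339. 216.] [503. 322.  84.] 4201
press_tab 0.76 [339. 216.] [500. 323. 100.] 4113
feed_ball 0.75 [294. 371.] [226. 395. 115.] 319
feed_ball 0.68 [369. 240.] [455. 270. 115.] 314
done_ball 0.83 [276. 276.] [392. 437.  56.] 273
done_ball 0.83 [335. 393.] [184. 323.  56.] 295
vial_2 0.51 [291. 204.] [534. 413.  31.] 216
black_tape 0.58 [242. 245.] [455. 508.   9.] 400
pliers_green 0.85 [360. 337.] [283. 275.   5.] 667
pliers_green 0.71 [277. 274.] [401. 438.   5.] 283
scene [-181.   43.  675.]
sorter 0.71 [347. 272.] [458. 304.  40.] 16501
sorter 0.36 [346. 236.] [562. 350.  40.] 3106
gate_pivot 0.74 [342. 237.] [503. 333.  84.] 3092
press_tab 0.7 [344. 236.] [489. 324. 100.] 3079
feed_ball 0.81 [362. 248.] [451. 274. 115.] 315
feed_ball 0.61 [238. 360.] [152. 341. 115.] 360
done_ball 0.8 [268. 392.] [156. 302.  56.] 422
done_ball 0.68 [268. 262.] [408. 448.  56.] 109
vial_2 0.57 [314. 230.] [563. 427.  31.] 47
black_tape 0.49 [251. 254.] [460. 525.   9.] 241
pliers_green 0.94 [325. 366.] [268. 263.   5.] 1015
pliers_green 0.6 [362. 250.] [572. 316.   5.] 304
[3.14157183e+00 2.24110766e-06 2.30760587e-01]
```

View pics/top0.png

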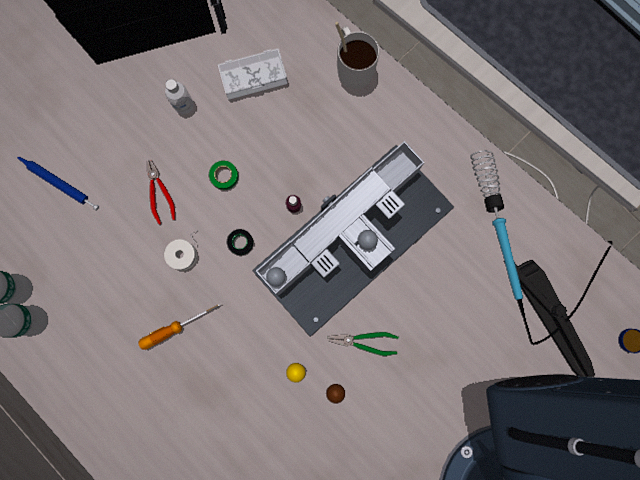

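View pics/scene0.png

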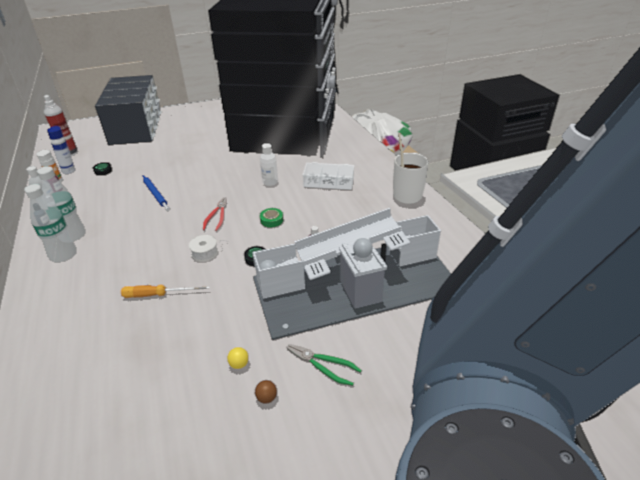

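The feed ball is the steel one on the tower at top (369,240), scene (362,248). The yellow ball at top (296,372) and the brown one at (335,393) are look-alikes on the table. The right tab is at top (390,205). Next I fit the sorter pose and check it on an enlarged overlay.

```bash
cat > fit.py <<'E'
from h import *
from scipy.optimize import least_squares
t=cams.camera("top"); s=cams.camera("scene")
def W(p,P):
    P=np.atleast_2d(P).astype(float); c,si=np.cos(p[2]),np.sin(p[2])
    return P@np.array([[c,-si,0],[si,c,0],[0,0,1]]).T+[p[0],p[1],0]
T=[((-85,190,8),(312,335)),((-85,-190,8),(453,207)),((-38,0,115),(369,240))]
S=[((-38,0,115),(362,248)),((-85,190,8),(274,333))]
def res(p): return np.r_[(proj(t,W(p,[a for a,_ in T]))-[b for _,b in T]).ravel(),(proj(s,W(p,[a for a,_ in S]))-[b for _,b in S]).ravel()]
r=least_squares(res,[480,290,.6],x_scale=[100,100,1]); p=r.x; print(p,np.round(r.fun,1))
def tab(g,x=-10,y=-80): return None
def over(c,n,box,k):
    im=cv2.resize(np.array(c["pixels"])[box[1]:box[3],box[0]:box[2],::-1].copy(),None,fx=k,fy=k,interpolation=cv2.INTER_CUBIC)
    for poly,col in (([(-85,190,8),(-85,-190,8),(85,-190,8),(85,190,8)],(0,255,255)),([(-81,30,97),(-81,-30,97),(5,-30,97),(5,30,97)],(0,255,0)),([(5,-184,80),(55,-184,80),(55,184,80),(5,184,80)],(255,0,255))):
        q=((proj(c,W(p,poly))-box[:2]+.5)*k).astype(np.int32); cv2.polylines(im,[q],True,col,1)
    cv2.imwrite("pics/"+n,im)
over(t,"ft.png",(240,130,470,350),2.6); over(s,"fs.png",(240,190,470,350),3.4)
np.save("p.npy",p)
E
python3 fit.py; python3 -c "
import cv2,numpy as np
"
```

```text
[479.4214441  293.40826669   0.75126349] [-3.4 -1.1 -0.3 -3.5  1.2  2.4  3.2  1.3 -1.8  1.7]
```

View pics/ft.png

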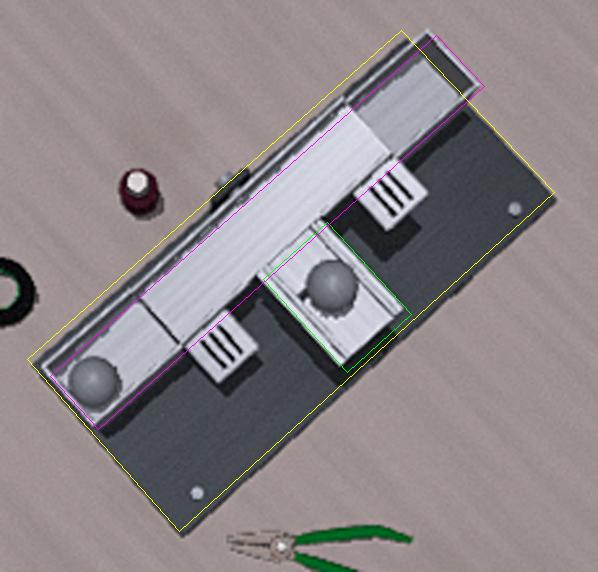

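View pics/fs.png

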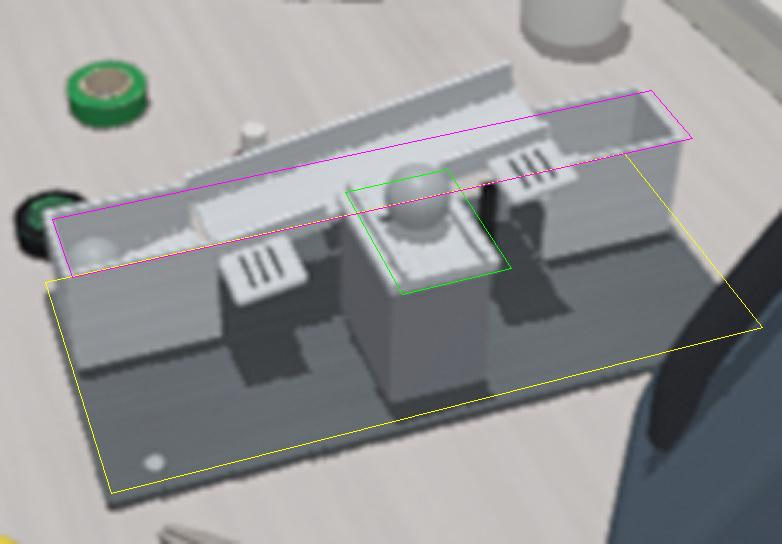

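```bash
sed -i 's/^T=.*/T=[((-110,190,8),(310.2,335)),((-110,-190,8),(453.6,206.5)),((-38,0,115),(368,240)),((30,-186,80),(415.4,152.3)),((30,186,80),(266.9,283.1))]/; s/^S=.*/S=[((-38,0,115),(362.5,249)),((-110,190,8),(272.5,336.5))]/; s/(-85,/(-110,/g; s/(85,/(60,/g' fit.py
cat >> fit.py <<'E'
# tab: local offset (x, -80, h) rotated by gate angle; search z by top+scene rays
ct=np.array([240+391/2.6,130+194/2.6]); cs=np.array([240+533/3.4,190+170/3.4])
f=lambda X: np.r_[proj(t,X)[0]-ct,proj(s,X)[0]-cs]
X=least_squares(f,[480,220,100]).x
c,si=np.cos(p[2]),np.sin(p[2]); d=X-[p[0],p[1],0]
print("tab",X,"sorter",c*d[0]+si*d[1],-si*d[0]+c*d[1],d[2],f(X))
fb=least_squares(lambda X: np.r_[proj(t,X)[0]-[368,240],proj(s,X)[0]-[362.5,249]],[450,270,115]).x
d=fb-[p[0],p[1],0];print("ball",fb,"sorter",c*d[0]+si*d[1],-si*d[0]+c*d[1])
E
python3 fit.py
```

```text
[486.93417427 300.68371821   0.74024894] [ 2.2  4.3  4.4  3.7 -2.  -1.8 -1.1 -3.4 -4.1 -3.1  0.2 -3.2  0.6  3.7]
tab [524.06131292 230.41166909  95.24056438] sorter -19.98551820565018 -76.92310689231766 95.24056438275171 [-0.3705677   0.16115794  0.41280468 -0.0596033 ]
ball [455.63578079 272.4260547  111.22538629] sorter -42.166620203588025 0.24722911543049264
```

View pics/ft.png

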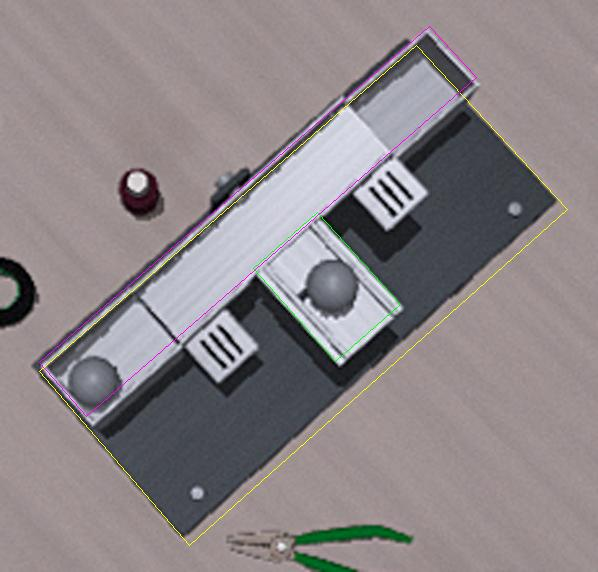

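The overlay confirms the steel ball on the tower. The fit leaves about 5 mm in the base edge. The triangulated tab (524,230,95) and ball (456,272) match the sizes given. I'll move above the tab with the gripper shut.

arm_command(
  moves=[
    [0.58,-0.68,0,0,0,0,-1],
    [0.58,-0.68,0,0,0,0,-1],
    [0.58,-0.68,0,0,0,0,-1],
    [0.58,-0.68,0,0,0,0,-1],
    [0.58,-0.68,0,0,0,0,-1],
    [0.58,-0.68,0,0,0,0,-1],
    [0.58,-0.68,0,0,0,0,-1],
    [0.58,-0.68,0,0,0,0,-1],
  ],
)

```text
time_s: 1.77
position: [257.1, -279.6, 235.8]
tool_rot: [3.141, -0.0, 0.23]
contact_force: [1.3, 0.5, 1.0]
opening: 0.477
finger_force: 0.0
```

arm_command(
  moves=[
    [0.58,-0.68,0,0,0,0,-1],
    [0.58,-0.68,0,0,0,0,-1],
    [0.58,-0.68,0,0,0,0,-1],
    [0.58,-0.68,0,0,0,0,-1],
    [0.58,-0.68,0,0,0,0,-1],
    [0.58,-0.68,0,0,0,0,-1],
    [0.58,-0.68,0,0,0,0,-1],
    [0.58,-0.68,0,0,0,0,-1],
  ],
)

```text
time_s: 2.43
position: [388.2, -25.0, 235.9]
tool_rot: [3.141, -0.001, 0.231]
contact_force: [0.8, -0.2, 0.4]
opening: 0.003
finger_force: 0.0
```

arm_command(
  moves=[
    [0.58,-0.68,0,0,0,0,-1],
    [0.58,-0.68,0,0,0,0,-1],
    [0.58,-0.68,0,0,0,0,-1],
    [0.58,-0.68,0,0,0,0,-1],
    [0.58,-0.68,0,0,0,0,-1],
    [0.58,-0.68,0,0,0,0,-1],
    [0.58,-0.68,0,0,0,0,-1],
    [0.58,-0.68,0,0,0,0,-1],
  ],
)

```text
time_s: 3.1
position: [519.0, 229.3, 235.6]
tool_rot: [3.142, -0.0, 0.231]
contact_force: [0.2, 0.1, -0.4]
opening: 0.007
finger_force: 0.0
```

arm_command(
  moves=[
    [0,0,0,0,0,-0.9,-1],
    [0,0,0,0,0,-0.9,-1],
    [0,0,0,0,0,-0.9,-1],
    [0,0,0,0,0,-0.9,-1],
    [0,0,0,0,0,-0.9,-1],
    [0,0,0,0,0,-0.9,-1],
    [0,0,0,0,0,-1.0,-1],
    [0,0,0,0,0,0,-1],
  ],
)

```text
time_s: 3.77
position: [518.5, 227.5, 235.6]
tool_rot: [-3.142, 0.0, 0.746]
contact_force: [-0.3, 0.2, 0.2]
opening: 0.004
finger_force: 0.0
```

```bash
sed -i 's/(-110,/(-100,/g; s/(60,/(70,/g' fit.py; cat >> fit.py <<'E'
st=sensors.state(); print(st["position"],st["tool_rot"],st["opening"])
def todo(P):
    from scipy.spatial.transform import Rotation as R
    return np.round(R.from_euler("xyz",st["tool_rot"]).as_matrix().T@(np.array(P)-st["position"]),1)
print("to tab",todo([X[0],X[1],st["position"][2]]))
E
python3 fit.py
```

```text
[483.74783625 298.21061003   0.74478767] [ 0.5  2.2  2.   1.1 -0.6 -0.  -0.1 -2.  -2.5 -0.9  0.9 -1.8  0.   1.5]
tab [524.06131292 230.41166909  95.24056438] sorter -16.31543632291463 -77.17304795592067 95.24056438275171 [-0.3705677   0.16115794  0.41280468 -0.0596033 ]
ball [455.63578079 272.4260547  111.22538629] sorter -38.14605503428115 0.09716708241483119
[518.54862147 227.46819825 235.62307648] [3.14159034e+00 1.47619715e-05 7.40168424e-01] 0.0038150557993847796
to tab [ 6.1  1.5 -0. ]
```

arm_command(
  moves=[
    [0.1,0,0.6,0,0,0,-1],
    [0,0,0.6,0,0,0,-1],
    [0,0,0.6,0,0,0,-1],
    [0,0,0.5,0,0,0,-1],
    [0,0,0.4,0,0,0,-1],
    [0,0,0,0,0,0,-1],
  ],
)

```text
time_s: 4.37
position: [520.0, 229.6, 124.6]
tool_rot: [-3.14, 0.005, 0.74]
contact_force: [-0.7, 0.5, 0.3]
opening: 0.006
finger_force: 0.0
```

arm_command(
  moves=[
    [0,0,0.15,0,0,0,-1],
    [0,0,0.15,0,0,0,-1],
    [0,0,0.15,0,0,0,-1],
    [0,0,0.15,0,0,0,-1],
    [0,0,0,0,0,0,-1],
  ],
)

```text
time_s: 4.78
position: [521.3, 230.1, 102.9]
tool_rot: [-3.141, 0.001, 0.743]
contact_force: [0.7, -1.4, -0.7]
opening: 0.004
finger_force: 0.0
```

arm_command(
  moves=[
    [0,0,0.12,0,0,0,-1],
    [0,0,0.12,0,0,0,-1],
    [0,0,0.12,0,0,0,-1],
    [0,0,0,0,0,0,-1],
  ],
)

```text
time_s: 5.12
position: [521.1, 230.1, 88.3]
tool_rot: [-3.141, 0.001, 0.743]
contact_force: [0.2, 0.5, 0.4]
opening: 0.006
finger_force: 0.0
```

arm_command(
  moves=[
    [0,0,0.05,0,0,0,-1],
    [0,0,0.02,0,0,0,-1],
    [0,0,0,0,0,0,-1],
  ],
)

```text
time_s: 5.37
position: [521.4, 230.2, 86.3]
tool_rot: [-3.142, 0.0, 0.743]
contact_force: [0.0, 0.1, 0.1]
opening: 0.007
finger_force: 0.0
```

arm_command(
  moves=[
    [0,0,0.05,0,0,0,-1],
    [0,0,0.03,0,0,0,-1],
    [0,0,0,0,0,0,-1],
  ],
)

```text
time_s: 5.62
position: [521.5, 230.2, 83.1]
tool_rot: [3.142, -0.0, 0.743]
contact_force: [-0.6, -0.2, 0.7]
opening: 0.005
finger_force: 0.1
```

```bash
python3 - <<'E'
from h import *
for n,b in(("top",(240,130,470,350)),("scene",(240,160,470,330))):
    c=cams.camera(n); im=np.array(c["pixels"])[b[1]:b[3],b[0]:b[2],::-1]
    cv2.imwrite(f"pics/p_{n}.png",cv2.resize(im,None,fx=2.6 if n=="top" else 3.4,fy=2.6 if n=="top" else 3.4,interpolation=cv2.INTER_CUBIC))
print(sensors.state()["contact_force"],sensors.state()["position"])
E
```

```text
[ 0.06226659 -0.01676795 -0.28546186] [521.44299722 230.13814132  83.16646402]
```

View pics/p_scene.png

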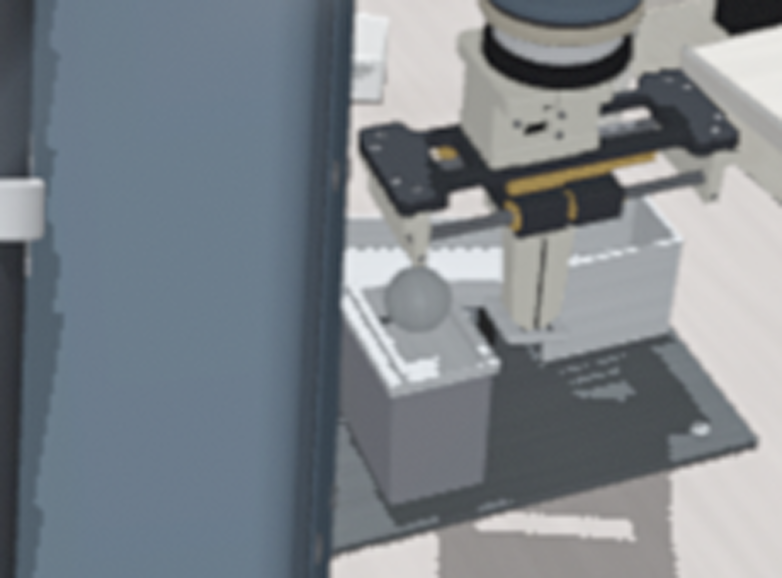

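The fingertips at crop (535,325) are on the tab, and the gate has gone down past level. The ball at (418,298) is still waiting. I'll press on until force shows.

arm_command(
  moves=[
    [0,0,0.05,0,0,0,-1],
    [0,0,0,0,0,0,-1],
  ],
)

```text
time_s: 5.88
position: [521.7, 230.2, 81.8]
tool_rot: [3.141, -0.001, 0.743]
contact_force: [-2.1, -1.1, 7.7]
opening: 0.001
finger_force: 3.6
```

arm_command(
  moves=[
    [0,0,0.05,0,0,0,-1],
    [0,0,0,0,0,0,-1],
  ],
)

```text
time_s: 6.05
position: [521.8, 230.3, 81.4]
tool_rot: [3.141, -0.001, 0.743]
contact_force: [-8.8, -2.8, 26.8]
opening: 0.008
finger_force: 12.2
```

arm_command(
  moves=[
    [0,0,-0.3,0,0,0,-1],
    [0,0,-0.7,0,0,0,-1],
    [0,0,-1,0,0,0,-1],
    [0,0,-1,0,0,0,-1],
    [-0.48,-0.63,0,0,0,0,-1],
    [-0.48,-0.63,0,0,0,0,-1],
    [-0.48,-0.63,0,0,0,0,-1],
    [0,0,0,0,0,0,-1],
  ],
)

```text
time_s: 6.72
position: [423.6, 247.2, 199.2]
tool_rot: [-3.14, 0.002, 0.744]
contact_force: [-0.9, -1.3, 0.3]
opening: 0.002
finger_force: 0.0
```

```bash
python3 - <<'E'
from h import *
ims=[]
for n,b in(("top",(250,130,450,330)),("scene",(240,160,440,360))):
    c=cams.camera(n); im=np.array(c["pixels"])[b[1]:b[3],b[0]:b[2],::-1]
    ims.append(cv2.resize(im,None,fx=2,fy=2,interpolation=cv2.INTER_CUBIC))
    d=cams.masks_of(c,"feed_ball"); print(n,[(round(x["p"],2),np.round(x["centre"])) for x in d])
cv2.imwrite("pics/q.png",np.hstack(ims))
s=sensors.state();print(s["contact_force"],s["position"],s["tool_rot"])
p=np.load("p.npy");d=np.array(s["position"])-[p[0],p[1],0];c,q=np.cos(p[2]),np.sin(p[2]);print(c*d[0]+q*d[1],-q*d[0]+c*d[1])
E
```

```text
top [(0.86, array([297., 372.]))]
scene []
[ 1.10483151 -0.2070621  -0.05214778] [428.76875422 246.93932434 199.40974135] [ 3.14123468e+00 -7.56690778e-04  7.42693169e-01]
-75.17485473773984 -0.4305955924411009
```

View pics/q.png

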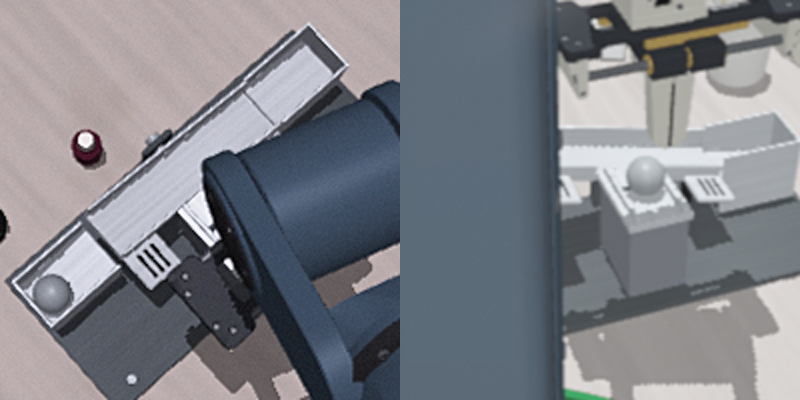

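The gate stays tilted to the right, the ball still waits on the tower (right panel (645,178)), and the fingers are over the channel behind it. I'll lower them, then push.

arm_command(
  moves=[
    [0,0,0.6,0,0,0,-1],
    [0,0,0.6,0,0,0,-1],
    [0,0,0.4,0,0,0,-1],
    [0,0,0.18,0,0,0,-1],
    [0,0,0,0,0,0,-1],
  ],
)

```text
time_s: 7.33
position: [428.0, 246.4, 126.6]
tool_rot: [-3.141, 0.003, 0.742]
contact_force: [0.4, 0.3, 0.5]
opening: 0.004
finger_force: 0.0
```

arm_command(
  moves=[
    [0.1,0,0,0,0,0,-1],
    [0.1,0,0,0,0,0,-1],
    [0.1,0,0,0,0,0,-1],
    [0.1,0,0,0,0,0,-1],
    [0,0,0,0,0,0,-1],
  ],
)

```text
time_s: 7.75
position: [440.6, 258.4, 128.6]
tool_rot: [3.141, -0.001, 0.743]
contact_force: [-0.8, -0.5, -0.5]
opening: 0.006
finger_force: 0.5
```

arm_command(
  moves=[
    [0.1,0,0,0,0,0,-1],
    [0.1,0,0,0,0,0,-1],
    [0.1,0,0,0,0,0,-1],
    [0.1,0,0,0,0,0,-1],
    [0.1,0,0,0,0,0,-1],
    [0,0,0,0,0,0,-1],
  ],
)

```text
time_s: 8.25
position: [455.0, 271.7, 128.1]
tool_rot: [3.141, -0.0, 0.743]
contact_force: [-0.4, -0.3, 0.9]
opening: 0.006
finger_force: 0.0
```

```bash
python3 - <<'E'
from h import *
ims=[]
for n,b in(("top",(250,130,450,330)),("scene",(280,160,480,360))):
    c=cams.camera(n); im=np.array(c["pixels"])[b[1]:b[3],b[0]:b[2],::-1]
    ims.append(cv2.resize(im,None,fx=2,fy=2,interpolation=cv2.INTER_CUBIC))
cv2.imwrite("pics/r.png",np.hstack(ims))
s=sensors.state();print(s["contact_force"],s["position"])
E
```

```text
[-0.49991441  0.60489637 -0.49093167] [454.46874204 271.30444083 127.94414755]
```

View pics/r.png

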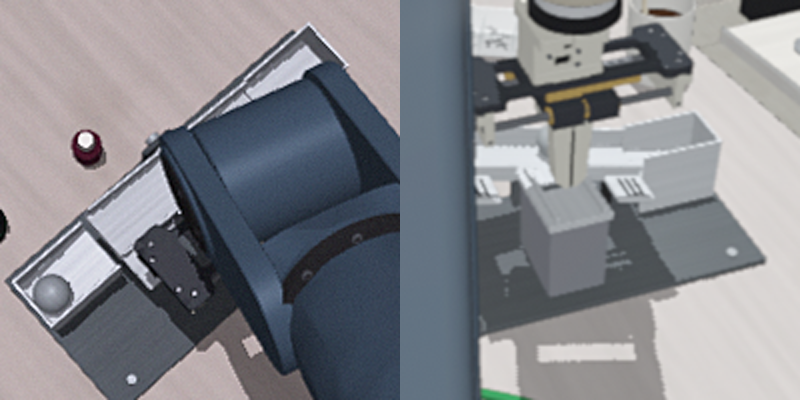

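The ball has left the tower top (right panel, tower at (570,205) is empty). I'll back off, rise and clear the view.

arm_command(
  moves=[
    [-0.4,0,0,0,0,0,-1],
    [-0.2,0,-0.6,0,0,0,-1],
    [0,0,-0.8,0,0,0,-1],
    [0,0,-0.8,0,0,0,-1],
    [0,0.8,-0.3,0,0,0,-1],
    [0,0.9,0,0,0,0,-1],
    [0,0.9,0,0,0,0,-1],
    [0,0.9,0,0,0,0,-1],
  ],
)

```text
time_s: 9.02
position: [532.2, 150.6, 228.5]
tool_rot: [3.141, -0.001, 0.743]
contact_force: [0.3, 1.1, 0.2]
opening: 0.008
finger_force: 0.0
```

arm_command(
  moves=[
    [0,0.9,0,0,0,0,-1],
    [0,0.9,0,0,0,0,-1],
    [0,0.9,0,0,0,0,-1],
    [0,0.9,0,0,0,0,-1],
    [0,0.9,0,0,0,0,-1],
    [0,0.9,0,0,0,0,-1],
    [0,0.9,0,0,0,0,-1],
    [0,0,0,0,0,0,-1],
  ],
)

```text
time_s: 9.68
position: [704.2, -38.6, 227.0]
tool_rot: [3.141, 0.0, 0.739]
contact_force: [-0.7, 0.5, -1.1]
opening: 0.006
finger_force: 0.0
```

```bash
python3 - <<'E'
from h import *
p=np.load("p.npy"); c,q=np.cos(p[2]),np.sin(p[2])
for n in("top","scene"):
    im=cams.camera(n)
    if n=="top": cv2.imwrite("pics/s.png",cv2.resize(np.array(im["pixels"])[130:400,220:470,::-1],None,fx=2.2,fy=2.2,interpolation=cv2.INTER_CUBIC))
    for d in cams.masks_of(im,"feed_ball"):
        w=ray(im,d["centre"],56)-[p[0],p[1],0]; print(n,round(d["p"],2),np.round(d["centre"]),np.round([c*w[0]+q*w[1],-q*w[0]+c*w[1]]))
s=sensors.state();print(s["contact_force"],s["position"],s["time_s"])
E
```

```text
top 0.61 [403. 163.] [  30. -159.]
top 0.51 [294. 372.] [-126.  252.]
[-0.27115149  0.687668    0.08162222] [701.31247198 -33.07150972 227.84269117] 9.8833
```

View pics/s.png

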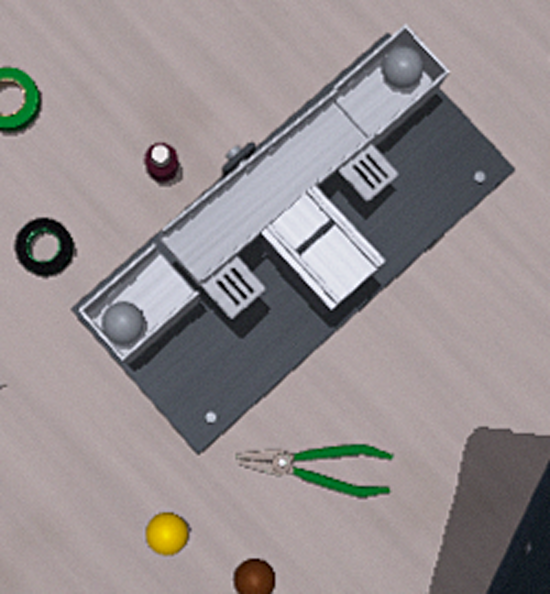

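The ball rests in the right chute (crop (402,67), sorter (30,-159)). The left ball and the bystanders are where they were, so I'm letting things settle and handing in.

arm_command(
  moves=[
    [0,0,0,0,0,0,-1],
    [0,0,0,0,0,0,-1],
    [0,0,0,0,0,0,-1],
    [0,0,0,0,0,0,-1],
    [0,0,0,0,0,0,-1],
    [0,0,0,0,0,0,-1],
  ],
)

```text
time_s: 10.38
position: [701.8, -33.6, 228.1]
tool_rot: [3.142, -0.0, 0.743]
contact_force: [-0.7, 0.2, 0.6]
opening: 0.005
finger_force: 0.0
```

```bash
python3 -c "
from bench import ctrl; print(ctrl.close_job())"
```

```text
the job is handed in; nothing more can be done
None
```

The gate was pressed fully over to the right, the feed ball now lies in the right chute with the left ball and the bystanders undisturbed, and the job was handed in at about 10 s.

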